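# Load a board into the bench test chamber and start the test

## Task

Pick up the circuit board that carries the finned heat sink, set it down gently, flat and lengthways, in the pulled-out tray of the test chamber, and push the tray fully home. Then push the chamber door shut until it clicks onto its catch, and only then turn the controller's spring-return start knob clockwise to its stop, hold it there for a moment, and let it spring back. Leave the other things on the bench where they are.

Things in the scene. Friction and masses are not known exactly. Their poses are not given: they have to be found in the camera images.
- module: loose 0.22 kg green circuit board 110 (x) x 80 (y) x 5 mm; in its middle a finned aluminium heat sink 60 (x) x 36 (y) mm, top 45 mm above the underside; white connector 60 mm wide, 10 mm high, near the +x end. Origin: centre of the underside, z up. Grip the heat sink across its 36 mm (along y). Lengthways in the tray means x along the chamber's x, either way round
- chamber: test chamber, fixed: grey metal box 200 x 200 x 95 mm high with a window in its roof and an open front. Origin: centre of its underside; x points from the front to the back (the front opening is at x = -0.100, facing the robot), y to the left seen from the robot
- tray (a joint): how far the chamber's aluminium tray is pulled out towards -x of the chamber: 0 = fully home, 0.165 = fully out. It slides with about 1.5 N friction and stays where it is left
- tray_floor (a point): middle of the top of the tray's floor, 16 mm above the bench, moving with the tray; axes as the chamber's. Inside, the tray measures 140 (x) x 117 (y) mm; its side and rear walls rise 11 mm above the floor, its front wall 34 mm (top 50 mm above the bench)
- tray_front (a point): point on the outer face of the tray's flat front wall, middle of its width, 42 mm above the bench; the wall is 125 mm wide and reaches from 12 to 50 mm above the bench. Push it along the chamber's +x. With the tray home this face stands 4 mm proud of the chamber's front
- door (a joint): angle of the chamber's door: 0 = shut and seated on the roller catch, grows as it opens towards the robot, up to 1.95. The catch resists from about 0.10 rad on (about 6 N at door_push) and then pulls the door shut
- door_hinge (a point): on the door's vertical hinge axis, 50 mm above the bench (chamber x = -0.112, y = 0.100); axes turn with the door: y from free edge to hinge, x from outer to inner face. The door is a flat grey panel: x -0.006 to 0.006, y -0.002 to -0.198, top 95 mm above the bench, with a slim vertical steel pull bar at y = -0.175 standing 32 mm off the outer face
- door_push (a point): point on the outer face of the door, 130 mm from the hinge axis, 60 mm above the bench, a good place to push; axes as door_hinge. When the door stands open this face looks to the robot's left
- controller: controller, fixed: grey plastic box 130 (x) x 150 (y) x 65 mm high with the start knob on top. Origin: centre of its underside; x away from the robot at yaw 0
- start_knob (a joint): angle of the black bar knob on the controller: 0 = at rest, grows as it is turned clockwise seen from above, stop at 1.20 rad; a spring (about 0.12 N m at the stop) turns it back when let go
- knob_grip (a point): point on the knob's axis at the height to grip, 99 mm above the bench; its axes turn with the knob: x along the bar. The bar is 64 mm long, 16 mm wide and 36 mm high (from 75 to 111 mm above the bench), on a disc of 66 mm diameter; grip it across its width (along y)
- bare_board: bystander, loose: flat green board 90 x 70 x 5 mm without heat sink; origin centre of underside
- solder_spool: bystander, loose: steel-coloured spool standing up, 60 mm in diameter, 55 mm high; origin centre of underside
- tin: bystander, loose: open painted tin, 72 mm in diameter, 90 mm high; origin centre of underside
- multimeter: bystander, loose: black multimeter lying flat, 170 (x) x 85 x 36 mm; origin centre of underside
Mind the look-alikes: they are no part of the job. Of the things that look like the module, take the one that is farthest from the robot's base at the start. Leave any turquoise look-alike of the controller alone.

How it is judged:
On the way, in this order (a step that is already met when the one before it is completed fails the run):
1. the board with the heat sink lies flat in the pulled-out tray, let go (x of module in the frame of tray_floor between -0.02 and 0.02 m and y of module in the frame of tray_floor between -0.025 and 0.025 m and z of module in the frame of tray_floor below 0.005 m and angle between module's own z axis and vertical below 0.08 rad and angle between the x axis of module and the x axis of chamber, either way round below 0.3 rad and contact force between the fingers and module below 0.1 N and value of joint tray above 0.05 m), for 0.2 s.
2. the tray is pushed home with the board in it (x of module in the frame of tray_floor between -0.02 and 0.02 m and y of module in the frame of tray_floor between -0.025 and 0.025 m and z of module in the frame of tray_floor below 0.005 m and angle between module's own z axis and vertical below 0.08 rad and angle between the x axis of module and the x axis of chamber, either way round below 0.3 rad and value of joint tray below 0.006 m), for 0.2 s.
3. the door is shut and seated on its catch (value of joint door below 0.02 rad), for 0.2 s.
4. the start knob is turned clockwise to its stop (within 0.1 rad) and held for a moment (value of joint start_knob above 1.1 rad), for 0.2 s.
5. the start knob is let go and has sprung back (value of joint start_knob below 0.08 rad), for 0.2 s.
At the end, for the whole second after the job is handed in: The board lies flat, at rest and let go in the tray (within 20 mm lengthways, 25 mm sideways and 0.3 rad of its middle), the tray is home within 6 mm, the door shut on its catch within 0.02 rad, and the start knob back at rest within 0.08 rad (all of step 2 and value of joint door below 0.02 rad and value of joint start_knob below 0.08 rad and contact force between the fingers and module below 0.1 N and linear speed of module below 0.02 m/s); the robot touches nothing.
It fails at once if the start knob is turned while the door is open (value of joint start_knob above 0.3 rad and value of joint door above 0.06 rad).
It fails at once if the board is dropped or thrown (moves faster than 0.5 m/s when not held) (linear speed of module above 0.5 m/s and contact force between the fingers and module below 0.1 N).
It fails at once if a bystander (bare board, spool, tin or multimeter) is moved more than 30 mm (distance of any of bare_board, solder_spool, tin, multimeter from where it was at the start of the episode above 0.03 m).
It also fails if it takes over 72 s, if anything falls off the work surface, if the arm or the gripper's body presses on something with over 40 N, if the wrist force passes 120 N, or if a joint passes its speed limit or range.

## Robot

A 6-joint arm with a two-finger parallel gripper is mounted at the origin on the work surface. World frame = base frame: x ahead of the robot, y to its left, z up, the work surface at z = 0. Lengths are in m, angles in rad, forces in N, time in s.
With the tool pointing down it reaches from about 0.425 to 0.95 m from the base axis. Payload 3.5 kg.
Tool frame: the origin (TCP) lies at the very end of the fingers, on their centre line; the grasp point (between the pads) lies 19 mm behind it (ctrl.pinch_z is the distance from the TCP to the grasp point, in m); z points along the fingers, y is the line along which they close (so a half turn about z gives the same grasp; the last joint's range is limited). The gripper opens to 85 mm and grips with 20 to 120 N. Pads are 22 mm wide; open, the fingers measure 114 mm over their backs; the gripper's body (76 mm by 85 mm) begins 54 mm behind the grasp point. The pads swing forward as they close: fully open they stand 13 mm farther back than shut.
Start: joints at [-1.332, 0.286, 1.577, -0, 1.279, -0.15], TCP at [0.256, -0.625, 0.231] pointing down, gripper open.
Joint ranges: [-2.77, 2.77], [-0.9, 2.22], [0.21, 2.48], [-1.53, 4.67], [0.24, 2.81], [-2.84, 2.84]. Speed limits (rad/s): [2.79, 2.79, 3.14, 3.14, 3.14, 3.14].

## Interface

Orientations are given as a unit quaternion [x, y, z, w].
In Python, from plant import ctrl gives the robot as it stands. The module is installed in compiled form; this text tells all that it offers.
- The arm moves only by the shell command python3 -m crank 'ROWS' [OPENING] [FORCE]. ROWS is JSON, a list of rows, each a list of 6 numbers: the shift along the tool's x, y, z in cm, then the turn, a rotation vector about the tool's x, y, z in rad. In form: [[tx, ty, tz, rx, ry, rz], ...]. A call has 1 to 10 rows; each row is the pose to reach, as a shift and turn from the pose commanded when the call began, along the tool's axes at that moment; what a row does not reach only later rows make up. A row lasts 1/10 s, in which the tool goes at most 50 mm and 8.59 degrees, less where a joint would pass 70% of its speed; a pose out of reach is approached as far as the arm can. A call with a gripper value outside its range is refused whole. OPENING is the opening, from 0 (shut) to 1 (fully open), set as the call begins (- or left out, the last holds). The fingers move at their own pace and stop on an object; FORCE is the grip in N (left out, the last holds). Time passes only in rows, so rows that repeat a pose let the fingers close. It gives the time, the measured TCP pose, the force, the opening and the grip force at its end, in the units of the state.
- ctrl.get_state(): the state, without advancing time (a new reading comes with each control period).
- ctrl.read_camera(name): name is "side" or "top" or "wrist"; returns (picture, depth): 420x560x3 uint8, blue, green, red; 420x560 float32, m along the optical axis (not along the pixel's ray), 0 where there is no reading.
- ctrl.camera_info(name): a dict with "K" (3x3 intrinsics, pixels), "origin" and "orientation" of the camera in the world. Camera axes: x right, y down, z forward; pixel columns grow to the right and rows downward; lengths in m; the calibration is good to about 2 mm. The wrist camera is an equidistant fisheye: a pixel r from the principal point sees the ray r / f radians off the axis. A picture is of the moment at which its call begins: read the wrist's pose just before it. camera_info takes no time and is no camera call; for the wrist camera it gives the pose at the moment of the call.
- ctrl.sign_off(): hands the job in; it is judged then, once.
The state is a dict: "time": time; "qpos": joint angles; "dq": joint speeds; "joint_efforts": joint torques, N m; "eef_pos": TCP position; "tcp_rot": TCP orientation; "contact_force": force on the tool from outside, world axes, zero at the start; "wrist_torque": the same for the moment, N m; "opening": opening from 0.0 (shut) to 1.0 (fully open); "finger_force": force on a finger pad.
Only numpy, scipy, OpenCV 4.12 (cv2) and the standard library are available. Lean on these libraries where they do the work, as an engineer would, in place of code of your own. Each camera call takes 0.05 s, during which the arm holds its last target. There are 200 camera calls.

## Working session

There is one attempt and no reset: what is moved stays moved. The work goes in short steps, Python scripts to look and compute and a shell command to move; the robot and the scene stay as the last step left them, time stands still between calls to the robot, and variables do not carry over. Pictures are saved under pics/ and viewed, at most 10 in all, crops included, and the job is handed in when it is done.

```bash
mkdir -p pics; ls
python3 - <<'E'
from plant import ctrl
import cv2,numpy as np
for n in("top","side"):
    im,d=ctrl.read_camera(n); cv2.imwrite(f"pics/{n}0.png",im); np.savez(f"{n}0.npz",im=im,d=d)
    i=ctrl.camera_info(n); print(n,i)
s=ctrl.get_state();print(s)
E
```

```text
pics
top {'K': array([[415.76839528,   0.        , 276.37526506],
       [  0.        , 415.76839528, 202.97166843],
       [  0.        ,   0.        ,   1.        ]]), 'origin': array([ 0.46948106, -0.01601454,  1.46981424]), 'orientation': array([-0.69821646,  0.71499152, -0.02244347,  0.02787801])}
side {'K': array([[434.12421907,   0.        , 275.3570797 ],
       [  0.        , 434.12421907, 210.86885999],
       [  0.        ,   0.        ,   1.        ]]), 'origin': array([0.36023858, 1.08527615, 1.14960111]), 'orientation': array([-0.07855338,  0.91838387, -0.38604983,  0.03695889])}
{'time': 0.1, 'qpos': array([-1.33199161e+00,  2.87128405e-01,  1.57801727e+00,  1.82592712e-05,
        1.27861945e+00, -1.50018528e-01]), 'dq': array([-0.00051384, -0.00203551, -0.00291321, -0.00098232, -0.00013491,
       -0.0006125 ]), 'joint_efforts': array([ 6.24668210e-04, -4.07298589e+01, -2.93698364e+01, -1.18234684e-04,
        3.43946725e-03, -2.29563163e-06]), 'eef_pos': array([ 0.25577062, -0.62402533,  0.2300585 ]), 'tcp_rot': array([ 9.81161438e-01,  1.93186573e-01, -3.94742526e-05, -1.08555263e-03]), 'contact_force': array([-0.39982368,  0.56609038,  0.30371383]), 'wrist_torque': array([-0.02379073, -0.01422177, -0.05956436]), 'finger_force': 0.0, 'opening': 1.0051229797186512}
```

View pics/top0.png

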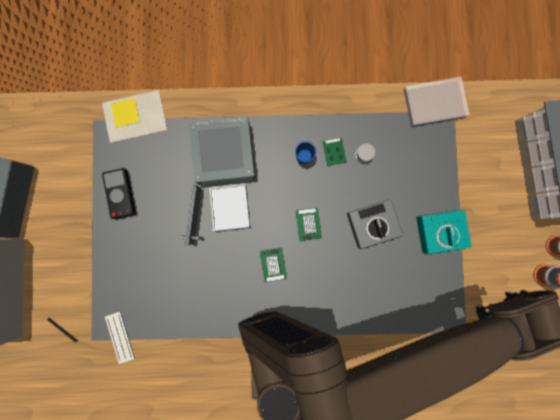

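View pics/side0.png

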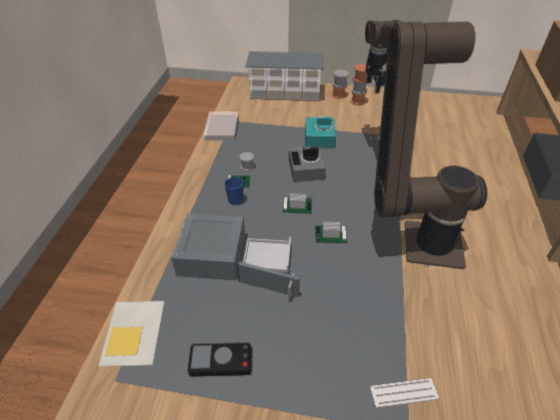

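The top view shows two boards with heat sinks: A at pixel (310,223) and B at (273,265). The flat board at (335,152) is the bystander. The base is near (280,400), so A is the farther one and is the module. The grey controller is at (376,226) and the turquoise look-alike at (445,232). The chamber is at (222,150), its tray at (230,207) and its open door at (194,215).

```bash
cat > h.py <<'E'
from plant import ctrl
import cv2,numpy as np
from scipy.spatial.transform import Rotation as R
def rays(name,uv,info=None):
    i=info or ctrl.camera_info(name);K=i["K"];uv=np.atleast_2d(uv).astype(float)
    x=(uv[:,0]-K[0,2])/K[0,0];y=(uv[:,1]-K[1,2])/K[1,1]
    if name=="wrist":
        r=np.hypot(x,y);k=np.where(r>1e-9,np.sin(r)/np.maximum(r,1e-9),1);d=np.c_[x*k,y*k,np.cos(r)]
    else: d=np.c_[x,y,np.ones_like(x)]
    return i["origin"],R.from_quat(i["orientation"]).apply(d)
def plane(name,uv,z,info=None):
    o,d=rays(name,uv,info);return o+d*((z-o[2])/d[:,2])[:,None]
def rect(name,mask,z,info=None):
    cs,_=cv2.findContours(mask.astype(np.uint8),0,1);c=max(cs,key=cv2.contourArea)
    p=plane(name,c[:,0],z,info)[:,:2]
    (cx,cy),(w,h),a=cv2.minAreaRect((p*1000).astype(np.float32))
    if w<h: w,h,a=h,w,a+90
    return (cx/1000,cy/1000),(w,h),(a+90)%180-90   # angle of long side from world x
E
python3 - <<'E'
from h import *
D=np.load("top0.npz");im,d=D["im"],D["d"]
v,u=np.mgrid[:420,:560];o,r=rays("top",np.c_[u.ravel(),v.ravel()])
P=(o+r*d.ravel()[:,None]).reshape(420,560,3);np.save("P.npy",P)
h=P[...,2]
hsv=cv2.cvtColor(im,cv2.COLOR_BGR2HSV)
def box(a,b,c,e):
    m=np.zeros((420,560),bool);m[b:e,a:c]=1;return m
for nm,b in(("A",(293,203,326,243)),("B",(256,244,290,286))):
    B=box(*b)
    m=B&(hsv[...,1]>90)&(hsv[...,0]>40)&(hsv[...,0]<90)
    print(nm,"board",rect("top",m,.005))
    m2=B&(h>.03);print(" sink",m2.sum(),rect("top",m2,.045),np.median(h[m2]),P[m2][:,:2].mean(0))
    w=B&(hsv[...,1]<60)&(hsv[...,2]>180)
    for c in cv2.findContours(w.astype(np.uint8),0,2)[0]: print("  white",cv2.boundingRect(c))
m=box(180,110,265,190)&(h>.08)&(h<.115);print("roof",rect("top",m,.095),np.median(h[m]))
m=box(205,186,255,235)&(hsv[...,2]>150);print("tray",rect("top",m,.016))
m=box(345,195,410,255)&(h>.055)&(h<.075);print("ctl",rect("top",m,.065))
m=box(345,195,410,255)&(h>.09);print("knob",m.sum(),rect("top",m,.111),np.median(h[m]))
m=box(178,184,206,236)&(h>.08);print("door",rect("top",m,.095),np.median(h[m]))
z=lambda a,b,c,e:cv2.resize(im[b:e,a:c],None,fx=4,fy=4,interpolation=cv2.INTER_CUBIC)
cv2.imwrite("pics/z1.png",np.hstack([z(250,195,350,290),z(342,195,412,290)]))
cv2.imwrite("pics/z2.png",cv2.resize(im[105:255,175:275],None,fx=4,fy=4,interpolation=cv2.INTER_CUBIC))
E
```

```text
A board ((0.49606085205078126, -0.11642597961425781), (102.765625, 75.02070617675781), 5.583210468292236)
 sink 128 ((0.49912298583984377, -0.1163319091796875), (59.39628982543945, 36.79484558105469), 6.529207229614258) 0.044672209271214625 [ 0.49849136 -0.11331964]
  white (313, 230, 1, 1)
  white (305, 228, 7, 4)
  white (311, 226, 1, 1)
  white (310, 222, 3, 3)
  white (312, 220, 1, 2)
  white (304, 218, 5, 6)
  white (304, 217, 1, 3)
  white (313, 216, 1, 1)
  white (311, 216, 1, 1)
  white (309, 216, 1, 1)
  white (299, 209, 17, 4)
B board ((0.36062533569335936, 0.011789230346679688), (102.08018493652344, 75.22151947021484), 7.402059555053711)
 sink 114 ((0.36117779541015627, 0.011219351768493653), (60.81646728515625, 35.907447814941406), 7.457481861114502) 0.044743704397544604 [0.36490765 0.01071387]
  white (267, 275, 17, 6)
  white (269, 273, 1, 1)
  white (268, 258, 1, 1)
  white (269, 257, 10, 16)
roof ((0.7542579956054688, 0.17480810546875), (200.79917907714844, 200.7445068359375), 4.804739475250244) 0.09445458805281293
tray ((0.5620355834960937, 0.16372073364257814), (154.59024047851562, 134.5775146484375), 4.666852951049805)
ctl ((0.49366275024414064, -0.3377940979003906), (150.5883026123047, 129.67401123046875), -74.01734352111816)
knob 139 ((0.47956988525390626, -0.340697265625), (63.31926345825195, 19.642738342285156), 16.142505645751953) 0.11100371394723152
door ((0.5525687866210938, 0.2749678649902344), (171.52748107910156, 16.062450408935547), -8.683555603027344) 0.09466594221945912
```

View pics/z1.png

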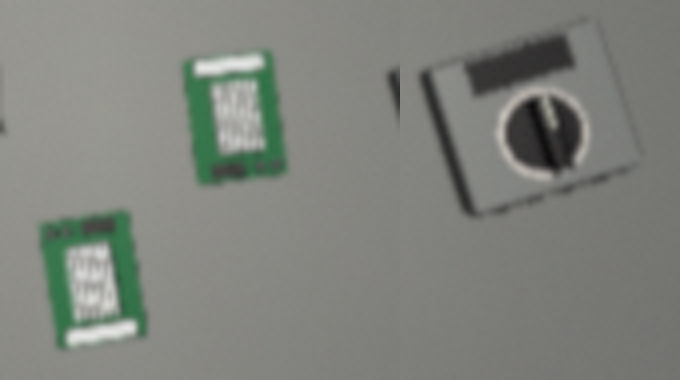

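View pics/z2.png

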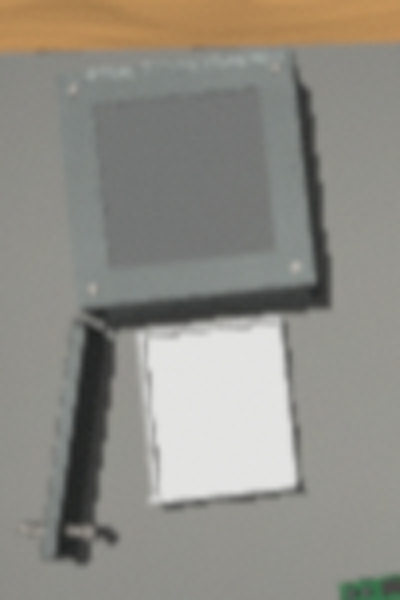

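The crop confirms A: at top centre of the left crop, heat sink and connector, 0.51 m from the base against 0.36 m for B. Next I hover over A and work out the tray geometry in the chamber frame.

```bash
cat >> h.py <<'E'
def go(x,y,z,yaw):
    s=ctrl.get_state();r=R.from_quat(s["tcp_rot"]);t=r.inv().apply(np.array([x,y,z])-s["eef_pos"])*100
    T=R.from_euler("z",yaw)*R.from_euler("x",np.pi)
    print("row",np.round(t,2),np.round((r.inv()*T).as_rotvec(),3),"t",s["time"])
CH=np.array([.7543,.1748]);CY=np.deg2rad(4.8)
def tow(x,y):c,s=np.cos(CY),np.sin(CY);return CH+[c*x-s*y,s*x+c*y]
def toc(p):c,s=np.cos(CY),np.sin(CY);q=np.asarray(p)[...,:2]-CH;return np.stack([c*q[...,0]+s*q[...,1],-s*q[...,0]+c*q[...,1]],-1)
E
python3 - <<'E'
from h import *
P=np.load("P.npy");S=P[184:236,178:260].reshape(-1,3);q=toc(S);h=S[:,2]
m=(abs(q[:,1])<.045)&(q[:,0]<-.1)&(q[:,0]>-.33)
for lo in np.arange(-.29,-.1,.01):
    k=m&(q[:,0]>=lo)&(q[:,0]<lo+.01);print(round(lo,3),np.round([np.median(h[k]),h[k].max()],3),end="; ")
w=(h>.022)&(h<.032)&(q[:,0]>-.26)&(q[:,0]<-.13)&(abs(q[:,1])<.08);print("\nside",np.percentile(q[w],[2,98],axis=0))
f=(h>.038)&(h<.055)&(q[:,0]<-.2)&(abs(q[:,1])<.09);print("front",f.sum(),np.percentile(q[f],[2,50,98],axis=0))
go(.498,-.116,.16,np.deg2rad(6))
E
```

```text
-0.29 [0.001 0.008]; -0.28 [0.    0.009]; -0.27 [0.046 0.055]; -0.26 [0.017 0.025]; -0.25 [0.016 0.024]; -0.24 [0.016 0.025]; -0.23 [0.016 0.025]; -0.22 [0.016 0.025]; -0.21 [0.016 0.023]; -0.2 [0.017 0.023]; -0.19 [0.016 0.022]; -0.18 [0.017 0.024]; -0.17 [0.015 0.023]; -0.16 [0.017 0.024]; -0.15 [0.016 0.023]; -0.14 [0.016 0.023]; -0.13 [0.017 0.032]; -0.12 [0.024 0.032]; -0.11 [0.002 0.007]; 
side [[-0.25592576 -0.0625692 ]
 [-0.13590631  0.0623586 ]]
front 55 [[-0.26606734 -0.05994151]
 [-0.26373321 -0.00231059]
 [-0.26117428  0.05579967]]
row [ 41.67 -37.81   7.1 ] [-0.002 -0.     0.284] t 0.1
```

```bash
python3 -m crank '[[41.7,-37.8,7.1,0,0,0.284],[41.7,-37.8,7.1,0,0,0.284],[41.7,-37.8,7.1,0,0,0.284],[41.7,-37.8,7.1,0,0,0.284],[41.7,-37.8,7.1,0,0,0.284],[41.7,-37.8,7.1,0,0,0.284],[41.7,-37.8,7.1,0,0,0.284],[41.7,-37.8,7.1,0,0,0.284],[41.7,-37.8,7.1,0,0,0.284],[41.7,-37.8,7.1,0,0,0.284]]' 1 40; python3 -c "
from h import *;go(.498,-.116,.16,np.deg2rad(6))"
```

```text
time: 1.1
eef_pos: [0.4699, -0.1749, 0.1682]
tcp_rot: [0.999, 0.052, -0.0, -0.0]
contact_force: [1.5, -0.4, -0.0]
opening: 1.002
finger_force: 0.0
row [ 3.41 -5.56  0.82] [-0.  0. -0.] t 1.1
```

```bash
python3 -m crank '[[3.2,-5,0.8,0,0,0],[3.2,-5,0.8,0,0,0],[3.2,-5,0.8,0,0,0],[3.2,-5,0.8,0,0,0],[3.2,-5,0.8,0,0,0]]'
python3 - <<'E'
from h import *
go(.498,-.116,.16,np.deg2rad(6))
inf=ctrl.camera_info("wrist");im,d=ctrl.read_camera("wrist");cv2.imwrite("pics/w1.png",im)
hsv=cv2.cvtColor(im,cv2.COLOR_BGR2HSV)
m=(hsv[...,1]>90)&(hsv[...,0]>40)&(hsv[...,0]<90)
print(rect("wrist",m,.005,inf))
v,u=np.mgrid[:420,:560];o,r=rays("wrist",np.c_[u.ravel(),v.ravel()],inf)
K=inf["K"];zc=np.cos(np.hypot((u-K[0,2])/K[0,0],(v-K[1,2])/K[1,1])).ravel()
P=o+r*(d.ravel()/zc)[:,None]
k=(P[:,2]>.035)&(P[:,2]<.05)&(abs(P[:,0]-.498)<.05)&(abs(P[:,1]+.116)<.05)
print(k.sum());print(rect("wrist",k.reshape(420,560),.045,inf))
E
```

```text
time: 1.6
eef_pos: [0.496, -0.1253, 0.1609]
tcp_rot: [0.999, 0.051, 0.0, 0.0]
contact_force: [0.3, -0.4, 0.4]
opening: 0.995
finger_force: 0.0
row [ 0.29 -0.9   0.09] [ 0.    -0.    -0.002] t 1.6
((0.49611962890625, -0.11561215209960937), (109.73382568359375, 79.9962158203125), 5.968295097351074)
1718
((0.49515557861328124, -0.09938095092773437), (61.97059631347656, 3.9643750190734863), 5.932363510131836)
```

View pics/w1.png

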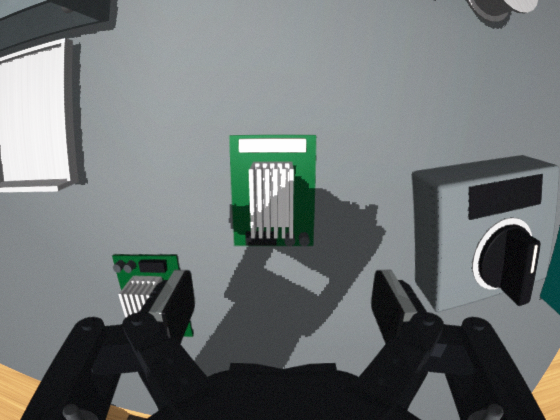

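The wrist view shows module A at about (273,190), outlined at exactly 110 x 80 mm. Its centre is (0.496, -0.116) with a yaw of 6°. Now I descend and grip.

```bash
python3 -m crank '[[0.1,-0.97,3,0,0,0],[0.1,-0.97,6,0,0,0],[0.1,-0.97,9,0,0,0],[0.1,-0.97,11.5,0,0,0],[0.1,-0.97,13.5,0,0,0],[0.1,-0.97,14.7,0,0,0],[0.1,-0.97,14.7,0,0,0],[0.1,-0.97,14.7,0,0,0]]' 1 40 && python3 -m crank '[[0,0,0,0,0,0],[0,0,0,0,0,0],[0,0,0,0,0,0],[0,0,0,0,0,0],[0,0,0,0,0,0],[0,0,0,0,0,0],[0,0,0,0,0,0],[0,0,0,0,0,0]]' 0.2 40
```

```text
time: 2.45
eef_pos: [0.4967, -0.115, 0.0144]
tcp_rot: [0.999, 0.052, 0.0, 0.0]
contact_force: [0.4, 0.1, 0.4]
opening: 0.999
finger_force: 0.0
time: 3.25
eef_pos: [0.4971, -0.1145, 0.0146]
tcp_rot: [0.999, 0.052, 0.001, 0.0]
contact_force: [-0.4, -0.4, 5.1]
opening: 0.413
finger_force: 42.9
```

```bash
python3 -m crank '[[0,0,-1,0,0,0],[0,0,-4,0,0,0],[0,0,-8,0,0,0],[0,0,-11,0,0,0],[0,0,-13,0,0,0],[0,0,-13,0,0,0],[0,0,-13,0,0,0]]' && python3 -c "
from h import *;p=tow(-.192,0);print(p);go(p[0],p[1],.145,CY)"
```

```text
time: 3.95
eef_pos: [0.4955, -0.1137, 0.1428]
tcp_rot: [0.999, 0.052, -0.001, -0.0]
contact_force: [-1.2, -0.5, -2.9]
opening: 0.412
finger_force: 41.9
[0.56297337 0.15873385]
row [  9.56 -26.39  -0.21] [-0.001  0.001  0.021] t 3.95
```

```bash
python3 -m crank '[[1,-2.5,0,0,0,0.02],[2.5,-6.5,0,0,0,0.02],[4,-11,0,0,0,0.02],[5.5,-15.5,0,0,0,0.02],[7,-20,0,0,0,0.02],[8.5,-23.5,0,0,0,0.02],[9.3,-25.5,0,0,0,0.02],[9.56,-26.4,0,0,0,0.02],[9.56,-26.4,0,0,0,0.02],[9.56,-26.4,0,0,0,0.02]]'
python3 - <<'E'
from h import *
p=tow(-.192,0);go(p[0],p[1],.0146+.0165,CY)
im,d=ctrl.read_camera("side");a=cv2.resize(im[200:320,150:330],None,fx=3,fy=3)
w,_=ctrl.read_camera("wrist");cv2.imwrite("pics/p1.png",np.hstack([cv2.resize(w,(480,360)),a[:,100:420]]))
E
```

```text
time: 4.95
eef_pos: [0.5628, 0.1575, 0.1423]
tcp_rot: [0.999, 0.042, -0.001, 0.0]
contact_force: [0.7, -0.5, -2.7]
opening: 0.414
finger_force: 41.8
row [ 0.06 -0.13 11.12] [0.001 0.003 0.001] t 4.95
```

View pics/p1.png

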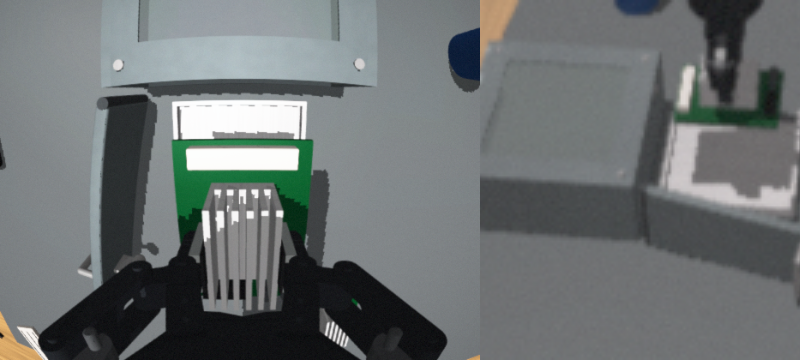

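The wrist view shows the board held level and centred over the tray: board edges at x≈173–313, tray at 172–307. I lower it gently.

```bash
python3 -m crank '[[0.06,-0.13,2,0,0,0],[0.06,-0.13,5,0,0,0],[0.06,-0.13,8,0,0,0],[0.06,-0.13,9.5,0,0,0],[0.06,-0.13,10.2,0,0,0],[0.06,-0.13,10.6,0,0,0],[0.06,-0.13,10.8,0,0,0],[0.06,-0.13,11.0,0,0,0],[0.06,-0.13,11.1,0,0,0],[0.06,-0.13,11.1,0,0,0]]'
```

```text
time: 6.05
eef_pos: [0.5646, 0.1599, 0.0333]
tcp_rot: [0.999, 0.042, 0.0, -0.0]
contact_force: [0.3, 0.1, -2.5]
opening: 0.416
finger_force: 41.8
```

```bash
python3 -m crank '[[0,0,0.1,0,0,0],[0,0,0.15,0,0,0],[0,0,0.2,0,0,0],[0,0,0.25,0,0,0],[0,0,0.25,0,0,0]]'
```

```text
time: 6.55
eef_pos: [0.5645, 0.1598, 0.0307]
tcp_rot: [0.999, 0.042, 0.0, 0.0]
contact_force: [-0.8, 0.1, -0.2]
opening: 0.413
finger_force: 42.1
```

```bash
python3 -m crank '[[0,0,0.05,0,0,0],[0,0,0.05,0,0,0],[0,0,0.05,0,0,0],[0,0,0.05,0,0,0],[0,0,0.05,0,0,0],[0,0,0.05,0,0,0]]' 0.65 && python3 -m crank '[[0,0,-1,0,0,0],[0,0,-3,0,0,0],[0,0,-6,0,0,0],[0,0,-9,0,0,0],[0,0,-12,0,0,0],[0,0,-13,0,0,0],[0,0,-13,0,0,0],[0,0,-13,0,0,0]]'
python3 - <<'E'
from h import *
inf=ctrl.camera_info("wrist");im,d=ctrl.read_camera("wrist")
hsv=cv2.cvtColor(im,cv2.COLOR_BGR2HSV)
m=((hsv[...,1]>90)&(hsv[...,0]>40)&(hsv[...,0]<90)).astype(np.uint8)
r=rect("wrist",m,.021,inf);print(r,toc(r[0]))
p=tow(-.34,0);print(p);go(p[0],p[1],.16,CY)
cv2.imwrite("pics/w2.png",im)
E
```

```text
time: 7.15
eef_pos: [0.5643, 0.1597, 0.0298]
tcp_rot: [0.999, 0.042, 0.0, -0.0]
contact_force: [0.2, -0.7, -0.3]
opening: 0.652
finger_force: 0.0
time: 7.95
eef_pos: [0.5635, 0.1597, 0.1586]
tcp_rot: [0.999, 0.042, -0.001, 0.0]
contact_force: [0.1, -0.5, 0.3]
opening: 0.651
finger_force: 0.0
((0.563436767578125, 0.16005540466308593), (108.62422180175781, 78.92498016357422), 4.818227291107178) [-0.19142764  0.00127814]
[0.41549243 0.14634953]
row [-14.81   0.07  -0.18] [0.    0.003 0.001] t 8.0
```

View pics/w2.png

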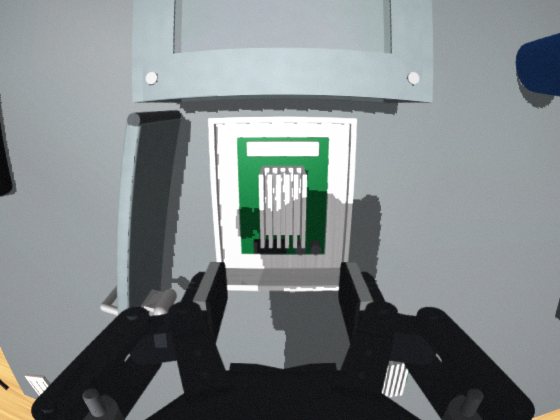

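The board lies flat and centred in the tray at (283,195), within 2 mm. Now I shut the fingers and go in front of the tray.

```bash
python3 -m crank '[[-3,0,0,0,0,0],[-8,0,0,0,0,0],[-12,0,0,0,0,0],[-12,0,0,0,0,0],[-12,0,3,0,0,0],[-12,0,7,0,0,0],[-12,0,11,0,0,0],[-12,0,12.3,0,0,0],[-12,0,12.3,0,0,0],[-12,0,12.3,0,0,0]]' 0; python3 -c "
from h import *;print(toc(ctrl.get_state()['eef_pos']));p=tow(-.117,0);go(p[0],p[1],.036,CY)"
```

```text
time: 9.0
eef_pos: [0.4457, 0.1497, 0.0375]
tcp_rot: [0.999, 0.042, 0.0, -0.0]
contact_force: [1.1, -0.1, -0.3]
opening: -0.0
finger_force: 0.0
[-0.30961589  0.00079912]
row [19.26  0.1   0.17] [-0.    -0.001  0.001] t 9.0
```

```bash
python3 -m crank '[[1,0,0,0,0,0],[2,0,0,0,0,0],[2.7,0,0,0,0,0],[3.2,0,0,0,0,0],[3.7,0,0,0,0,0],[4.4,0,0,0,0,0],[5.2,0,0,0,0,0],[6.1,0,0,0,0,0],[7.1,0,0,0,0,0],[8.1,0,0,0,0,0]]' && python3 -m crank '[[1,0,0,0,0,0],[2,0,0,0,0,0],[3,0,0,0,0,0],[4,0,0,0,0,0],[5,0,0,0,0,0],[6,0,0,0,0,0],[7,0,0,0,0,0],[7.8,0,0,0,0,0],[8.4,0,0,0,0,0],[8.8,0,0,0,0,0]]'; python3 -c "
from h import *;print(toc(ctrl.get_state()['eef_pos']));p=tow(-.117,0);go(p[0],p[1],.036,CY)"
```

```text
time: 10.0
eef_pos: [0.526, 0.1565, 0.0365]
tcp_rot: [0.999, 0.042, -0.0, -0.0]
contact_force: [-1.6, -0.3, 0.7]
opening: 0.004
finger_force: 0.9
time: 11.0
eef_pos: [0.6138, 0.1639, 0.0369]
tcp_rot: [0.999, 0.042, 0.0, 0.0]
contact_force: [-1.3, -0.8, 1.2]
opening: 0.002
finger_force: 0.8
[-0.1408693   0.00091825]
row [2.39 0.09 0.1 ] [ 0.    -0.001  0.001] t 11.0
```

```bash
python3 -m crank '[[0.5,0,0,0,0,0],[1,0,0,0,0,0],[1.4,0,0,0,0,0],[1.7,0,0,0,0,0],[2,0,0,0,0,0],[2.2,0,0,0,0,0],[2.4,0,0,0,0,0],[2.4,0,0,0,0,0]]'; python3 -c "
from h import *;print(toc(ctrl.get_state()['eef_pos']))"
```

```text
time: 11.8
eef_pos: [0.6372, 0.1659, 0.0369]
tcp_rot: [0.999, 0.042, 0.0, -0.0]
contact_force: [-0.8, -1.0, 0.7]
opening: 0.005
finger_force: 0.6
[-0.11738725  0.00096803]
```

```bash
python3 -m crank '[[0.2,0,0,0,0,0],[0.3,0,0,0,0,0],[0.4,0,0,0,0,0],[0.4,0,0,0,0,0]]'; python3 -m crank '[[0.1,0,0,0,0,0],[0.2,0,0,0,0,0],[0.3,0,0,0,0,0],[0.3,0,0,0,0,0]]'; python3 -c "
from h import *;print(toc(ctrl.get_state()['eef_pos']))"
```

```text
time: 12.2
eef_pos: [0.6373, 0.166, 0.0368]
tcp_rot: [0.999, 0.043, -0.005, 0.001]
contact_force: [-12.6, -3.1, 8.8]
opening: 0.001
finger_force: 6.2
time: 12.6
eef_pos: [0.6373, 0.1661, 0.0365]
tcp_rot: [0.999, 0.043, -0.01, 0.001]
contact_force: [-19.8, -4.3, 14.2]
opening: -0.001
finger_force: 10.2
[-0.11734856  0.00111242]
```

Force rose to 20 N with no further motion, so the tray is home. I back off and work out the door path.

```bash
python3 -m crank '[[-2,0,0,0,0,0],[-4,0,0,0,0,0],[-5,0,0,0,0,0],[-5,0,-4,0,0,0],[-5,0,-8,0,0,0],[-5,0,-12,0,0,0],[-5,0,-13,0,0,0],[-5,0,-13,0,0,0]]'
cat >> h.py <<'E'
def dpt(th,rad=.12,gap=0):
    Hc=np.array([-.112,.1]);u=np.array([-np.sin(th),-np.cos(th)]);n=np.array([-np.cos(th),np.sin(th)])
    return Hc+rad*u+(.006+gap+.011*abs(np.cos(th))+.015*abs(np.sin(th)))*n
E
python3 - <<'E'
from h import *
s=dpt(1.81,gap=.03);p=tow(*s);go(p[0],p[1],.16,CY);print("start",s,p)
for t in (1.81,1.65,1.5,1.35,1.2,1.05,.9,.75,.6,.45,.3,.2,.1,.05,0):
    e=(dpt(t)-s)*100;print(t,np.round([e[0],-e[1]],1))
im,d=ctrl.read_camera("top");cv2.imwrite("pics/t2.png",cv2.resize(im[105:255,175:275],None,fx=4,fy=4))
v,u=np.mgrid[:420,:560];o,r=rays("top",np.c_[u.ravel(),v.ravel()]);P=o+r*d.ravel()[:,None];q=toc(P)
k=(P[:,2]>.04)&(P[:,2]<.055)&(abs(q[:,1])<.05)&(q[:,0]<-.09)&(q[:,0]>-.13);print(k.sum(),np.percentile(q[k][:,0],[5,50,95]) if k.any() else 0)
E
```

```text
time: 13.4
eef_pos: [0.5962, 0.1626, 0.1699]
tcp_rot: [0.999, 0.042, 0.003, -0.0]
contact_force: [-0.2, -0.2, -0.8]
opening: -0.001
finger_force: 0.0
row [ -5.73 -17.91   0.96] [-0.    -0.007  0.001] t 13.4
start [-0.21598356  0.18009644] [0.52400385 0.33619178]
1.81 [-0.7  2.9]
1.65 [-1.4  4.9]
1.5 [-1.7  6.7]
1.35 [-1.8  8.4]
1.2 [-1.7 10.1]
1.05 [-1.2 11.9]
0.9 [-0.5 13.5]
0.75 [ 0.4 15.1]
0.6 [ 1.7 16.6]
0.45 [ 3.2 17.8]
0.3 [ 4.9 18.9]
0.2 [ 6.1 19.4]
0.1 [ 7.4 19.8]
0.05 [ 8.  19.9]
0 [ 8.7 20. ]
14 [-0.10419255 -0.10206405 -0.09969616]
```

Depth puts the tray front wall at x ≈ -0.104, so the tray is home. Next I go to the outside of the door, descend and sweep it shut.

```bash
python3 -m crank '[[-1.5,-4,0.5,0,-0.007,0],[-3,-8.5,1,0,-0.007,0],[-4.5,-13,1,0,-0.007,0],[-5.7,-17,1,0,-0.007,0],[-5.7,-17.9,1,0,-0.007,0],[-5.7,-17.9,3,0,-0.007,0],[-5.7,-17.9,6.5,0,-0.007,0],[-5.7,-17.9,9.5,0,-0.007,0],[-5.7,-17.9,11,0,-0.007,0],[-5.7,-17.9,11,0,-0.007,0]]'; python3 -c "
from h import *;s=dpt(1.81,gap=.03);p=tow(*s);go(p[0],p[1],.06,CY)"
```

```text
time: 14.45
eef_pos: [0.5197, 0.3341, 0.0522]
tcp_rot: [0.999, 0.042, -0.007, 0.002]
contact_force: [-0.7, -0.1, -0.6]
opening: -0.002
finger_force: 0.0
row [ 0.43 -0.17 -0.78] [0.003 0.015 0.   ] t 14.45
```

```bash
python3 -m crank '[[0.2,1,-0.4,0,0.008,0],[-0.1,2.2,-0.8,0,0.015,0],[-0.6,3.6,-0.8,0,0.015,0],[-1,4.8,-0.8,0,0.015,0],[-1.2,5.8,-0.8,0,0.015,0],[-1.3,6.6,-0.8,0,0.015,0],[-1.4,7.5,-0.8,0,0.015,0],[-1.4,8.3,-0.8,0,0.015,0],[-1.4,9.1,-0.8,0,0.015,0],[-1.3,9.9,-0.8,0,0.015,0]]'; python3 -c "
from h import *;s=dpt(1.81,gap=.03);q=toc(ctrl.get_state()['eef_pos']);print(q)
for t in (1.2,1.05,.9,.75,.6,.45,.3,.2,.1,.05,0,-.05):
    e=(dpt(t)-q)*100;print(t,np.round([e[0],-e[1]],1))"
```

```text
time: 15.45
eef_pos: [0.5176, 0.2355, 0.0647]
tcp_rot: [0.999, 0.042, 0.004, -0.0]
contact_force: [1.0, 0.7, -0.8]
opening: -0.002
finger_force: 0.3
[-0.2307903   0.08031852]
1.2 [-0.2  0.1]
1.05 [0.3 1.9]
0.9 [1.  3.6]
0.75 [1.9 5.2]
0.6 [3.2 6.6]
0.45 [4.6 7.9]
0.3 [6.3 8.9]
0.2 [7.6 9.4]
0.1 [8.8 9.8]
0.05 [9.5 9.9]
0 [10.2 10. ]
-0.05 [10.7 10.1]
```

```bash
python3 -m crank '[[0,1,0,0,0,0],[0.3,1.9,0,0,0,0],[0.6,2.8,0,0,0,0],[1,3.6,0,0,0,0],[1.4,4.4,0,0,0,0],[1.9,5.2,0,0,0,0],[2.5,5.9,0,0,0,0],[3.2,6.6,0,0,0,0],[3.9,7.2,0,0,0,0],[4.6,7.8,0,0,0,0]]'; python3 -c "
from h import *;q=toc(ctrl.get_state()['eef_pos']);print(q)
for t in (.6,.45,.3,.2,.1,.05,0,-.05):
    e=(dpt(t)-q)*100;print(t,np.round([e[0],-e[1]],1))
im,_=ctrl.read_camera('top');cv2.imwrite('pics/t3.png',cv2.resize(im[105:255,175:275],None,fx=4,fy=4))"
```

```text
time: 16.45
eef_pos: [0.5707, 0.1618, 0.0651]
tcp_rot: [0.999, 0.042, 0.004, -0.0]
contact_force: [-0.0, 1.0, -0.2]
opening: -0.003
finger_force: 0.3
[-0.18400951  0.00241016]
0.6 [-1.5 -1.2]
0.45 [-0.   0.1]
0.3 [1.7 1.1]
0.2 [2.9 1.6]
0.1 [4.2 2. ]
0.05 [4.8 2.1]
0 [5.5 2.2]
-0.05 [6.  2.3]
```

View pics/t3.png

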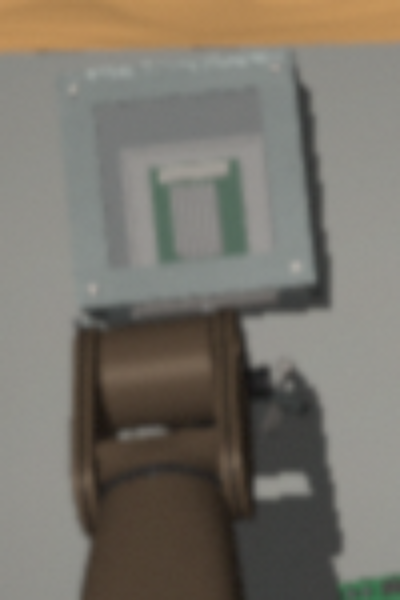

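The board can be seen through the roof window, seated in the home tray, and the door handle is at (290,380), about 0.45 rad open. I push it through the catch.

```bash
python3 -m crank '[[0.8,0.6,0,0,0,0],[1.7,1.1,0,0,0,0],[2.3,1.4,0,0,0,0],[2.9,1.6,0,0,0,0],[3.5,1.8,0,0,0,0],[4,1.9,0,0,0,0],[4.5,2,0,0,0,0],[5,2.1,0,0,0,0],[5.4,2.2,0,0,0,0],[5.5,2.2,0,0,0,0]]'; python3 -m crank '[[0.15,0,0,0,0,0],[0.3,0,0,0,0,0],[0.4,0,0,0,0,0],[0.4,0,0,0,0,0]]';  python3 -c "
from h import *;q=toc(ctrl.get_state()['eef_pos']);print(q)"
```

```text
time: 17.5
eef_pos: [0.6251, 0.1451, 0.0654]
tcp_rot: [0.999, 0.043, 0.001, -0.0]
contact_force: [-8.8, -0.1, 6.3]
opening: 0.001
finger_force: 4.4
time: 17.9
eef_pos: [0.625, 0.1451, 0.0655]
tcp_rot: [0.999, 0.043, -0.005, 0.001]
contact_force: [-19.4, -2.6, 13.3]
opening: 0.0
finger_force: 9.7
[-0.13135942 -0.018806  ]
```

The force went through the catch peak and then hit a hard stop, and the face position matches a shut door. I back off and move above the knob.

```bash
python3 -m crank '[[-1,0,0,0,0,0],[-3,0,0,0,0,0],[-5,0,0,0,0,0],[-5,0,-3,0,0,0],[-5,0,-7,0,0,0],[-5,0,-11,0,0,0],[-5,0,-14,0,0,0],[-5,0,-14,0,0,0]]' 0.6;  python3 -c "
from h import *;print(ctrl.get_state()['qpos']);go(.4796,-.3407,.2,np.deg2rad(16))
im,d=ctrl.read_camera('top')
v,u=np.mgrid[:420,:560];o,r=rays('top',np.c_[u.ravel(),v.ravel()]);P=o+r*d.ravel()[:,None];q=toc(P)
k=(P[:,2]>.088)&(P[:,2]<.1)&(q[:,0]<-.103)&(q[:,0]>-.3)&(abs(q[:,1])<.12)
Q=q[k]
for a in (-.1,-.05,0,.05): 
  j=(Q[:,1]>=a)&(Q[:,1]<a+.05);print(a,j.sum(),np.percentile(Q[j][:,0],[5,50,95]) if j.any() else '')"
```

```text
time: 18.7
eef_pos: [0.5838, 0.1412, 0.2123]
tcp_rot: [0.999, 0.042, 0.011, -0.0]
contact_force: [0.6, -0.4, 0.3]
opening: 0.597
finger_force: 0.0
[ 6.85118382e-02  1.28650050e-01  1.79665781e+00 -1.95213941e-04
  1.19421362e+00  1.55449228e+00]
row [-14.49  47.13   0.94] [ 0.003 -0.022 -0.194] t 18.7
-0.1 49 [-0.11790783 -0.11221117 -0.10682663]
-0.05 3 [-0.11492446 -0.11134452 -0.10841667]
0 0 
0.05 0
```

```bash
python3 -m crank '[[-1,3,0.9,0,0,0],[-2.5,8,0.9,0,0,-0.05],[-4,13,0.9,0,0,-0.1],[-5.5,18,0.9,0,0,-0.15],[-7,23,0.9,0,0,-0.194],[-8.5,28,0.9,0,0,-0.194],[-10,33,0.9,0,0,-0.194],[-11.5,38,0.9,0,0,-0.194],[-13,42,0.9,0,0,-0.194],[-14,45,0.9,0,0,-0.194]]' 0.6;  python3 -c "
from h import *;go(.4796,-.3407,.2,np.deg2rad(16))"
```

```text
time: 19.75
eef_pos: [0.4769, -0.3215, 0.1932]
tcp_rot: [0.99, 0.138, 0.003, -0.0]
contact_force: [0.6, 0.3, -0.0]
opening: 0.596
finger_force: 0.0
row [-0.26  1.92 -0.68] [ 0.    -0.007 -0.002] t 19.75
```

```bash
python3 -m crank '[[-0.26,1,-0.3,0,0,0],[-0.26,1.9,-0.6,0,0,0],[-0.26,1.9,-0.6,0,0,0],[-0.26,1.9,-0.6,0,0,0],[-0.26,1.9,-0.6,0,0,0]]';  python3 - <<'E'
from h import *
inf=ctrl.camera_info("wrist");im,d=ctrl.read_camera("wrist");cv2.imwrite("pics/w3.png",im)
v,u=np.mgrid[:420,:560];o,r=rays("wrist",np.c_[u.ravel(),v.ravel()],inf)
K=inf["K"];zc=np.cos(np.hypot((u-K[0,2])/K[0,0],(v-K[1,2])/K[1,1])).ravel()
P=o+r*(d.ravel()/zc)[:,None]
near=np.hypot(P[:,0]-.48,P[:,1]+.341)<.05
k=near&(abs(P[:,2]-.111)<.004);print("bar",k.sum(),rect("wrist",k.reshape(420,560),.111,inf))
k=near&(P[:,2]>.1);print("h",np.percentile(P[k],[2,50,98],axis=0))
go(.4796,-.3407,.2,np.deg2rad(16))
E
```

```text
time: 20.25
eef_pos: [0.4816, -0.3368, 0.2009]
tcp_rot: [0.99, 0.14, 0.004, -0.0]
contact_force: [-0.5, -0.0, -0.8]
opening: 0.599
finger_force: 0.0
bar 1639 ((0.4774048461914063, -0.34224053955078126), (63.43372344970703, 15.881806373596191), 16.034578323364258)
h [[ 0.46477427 -0.38676997  0.11059043]
 [ 0.49320845 -0.34212358  0.27729412]
 [ 0.50621656 -0.29567652  0.30051901]]
row [-0.3   0.32  0.09] [ 0.001 -0.008  0.001] t 20.3
```

View pics/w3.png

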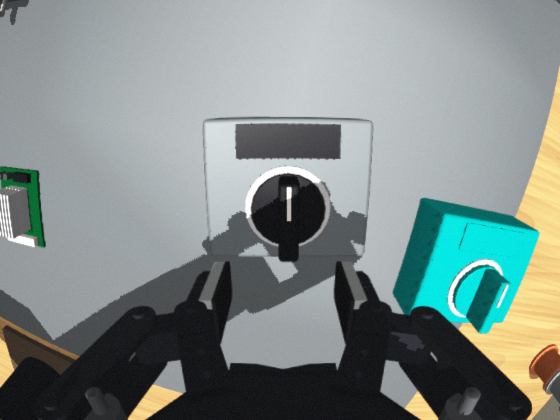

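The grey controller's knob is at (288,215); its bar measures 63 x 16 mm, centred at (0.477, -0.342) with a yaw of 16°. I descend and grip it.

```bash
python3 -m crank '[[-0.5,0.4,2,0,-0.008,0],[-0.5,0.4,5,0,-0.008,0],[-0.5,0.4,8,0,-0.008,0],[-0.5,0.4,10,0,-0.008,0],[-0.5,0.4,11.3,0,-0.008,0],[-0.5,0.4,11.8,0,-0.008,0],[-0.5,0.4,11.8,0,-0.008,0],[-0.5,0.4,11.8,0,-0.008,0]]' 0.6 40; python3 -c "
from h import *;go(.4774,-.3422,.083,np.deg2rad(16))"
```

```text
time: 21.1
eef_pos: [0.4792, -0.3439, 0.0845]
tcp_rot: [0.99, 0.139, 0.001, 0.002]
contact_force: [-0.4, 0.3, 0.2]
opening: 0.603
finger_force: 0.0
row [-0.13 -0.21  0.15] [ 0.004 -0.001 -0.   ] t 21.1
```

```bash
python3 -m crank '[[-0.15,-0.2,0.1,0,0,0],[-0.15,-0.2,0.1,0,0,0],[-0.15,-0.2,0.1,0,0,0]]'; python3 -m crank '[[0,0,0,0,0,0],[0,0,0,0,0,0],[0,0,0,0,0,0],[0,0,0,0,0,0],[0,0,0,0,0,0],[0,0,0,0,0,0],[0,0,0,0,0,0]]' 0 40; python3 -c "
from h import *;go(.4774,-.3422,.083,np.deg2rad(16))"
```

```text
time: 21.4
eef_pos: [0.4766, -0.3421, 0.0828]
tcp_rot: [0.99, 0.139, 0.0, 0.001]
contact_force: [-0.2, 0.1, 0.1]
opening: 0.6
finger_force: 0.0
time: 22.1
eef_pos: [0.4767, -0.3427, 0.0825]
tcp_rot: [0.99, 0.139, 0.0, 0.002]
contact_force: [1.6, -4.8, -0.6]
opening: 0.178
finger_force: 45.3
row [ 0.08 -0.03 -0.05] [ 0.004 -0.    -0.   ] t 22.1
```

```bash
python3 -m crank '[[0,0,0,0,0,0.1],[0,0,0,0,0,0.22],[0,0,0,0,0,0.34],[0,0,0,0,0,0.46],[0,0,0,0,0,0.58],[0,0,0,0,0,0.7],[0,0,0,0,0,0.82],[0,0,0,0,0,0.94],[0,0,0,0,0,1.06],[0,0,0,0,0,1.14]]'; python3 -m crank '[[0,0,0,0,0,0.03],[0,0,0,0,0,0.05],[0,0,0,0,0,0.07],[0,0,0,0,0,0.07],[0,0,0,0,0,0.07],[0,0,0,0,0,0.07],[0,0,0,0,0,0.07]]'; python3 -c "
from h import *;s=ctrl.get_state();x=R.from_quat(s['tcp_rot']).as_matrix()[:,0];print(np.arctan2(x[1],x[0])-np.deg2rad(16),s['wrist_torque'],s['qpos'][5])"
```

```text
time: 23.1
eef_pos: [0.4768, -0.3429, 0.0825]
tcp_rot: [0.908, -0.419, 0.002, 0.002]
contact_force: [0.6, -5.9, -1.7]
opening: 0.177
finger_force: 45.3
time: 23.8
eef_pos: [0.4768, -0.3429, 0.0825]
tcp_rot: [0.894, -0.448, 0.002, 0.002]
contact_force: [1.4, -5.3, -0.7]
opening: 0.175
finger_force: 45.4
-1.2079492002482999 [-0.71425608 -0.18858514  0.45142457] 1.7058880196254615
```

The tool turned 1.208 rad and the reaction torque is 0.45 N m, so the knob is at its stop and held. I ease it back with the spring and let go.

```bash
python3 -m crank '[[0,0,0,0,0,-0.14],[0,0,0,0,0,-0.28],[0,0,0,0,0,-0.42],[0,0,0,0,0,-0.56],[0,0,0,0,0,-0.7],[0,0,0,0,0,-0.84],[0,0,0,0,0,-0.98],[0,0,0,0,0,-1.1],[0,0,0,0,0,-1.18],[0,0,0,0,0,-1.18]]'; python3 -m crank '[[0,0,0,0,0,0],[0,0,0,0,0,0],[0,0,0,0,0,0],[0,0,0,0,0,0],[0,0,0,0,0,0],[0,0,0,0,0,0]]' 0.7; python3 -m crank '[[0,0,-1,0,0,0],[0,0,-4,0,0,0],[0,0,-8,0,0,0],[0,0,-12,0,0,0],[0,0,-14,0,0,0],[0,0,-14,0,0,0],[0,0,-14,0,0,0]]'
python3 - <<'E'
from h import *
inf=ctrl.camera_info("wrist");im,d=ctrl.read_camera("wrist")
v,u=np.mgrid[:420,:560];o,r=rays("wrist",np.c_[u.ravel(),v.ravel()],inf)
K=inf["K"];zc=np.cos(np.hypot((u-K[0,2])/K[0,0],(v-K[1,2])/K[1,1])).ravel()
P=o+r*(d.ravel()/zc)[:,None]
k=(np.hypot(P[:,0]-.48,P[:,1]+.341)<.05)&(abs(P[:,2]-.111)<.004);print("bar",k.sum(),rect("wrist",k.reshape(420,560),.111,inf))
t,_=ctrl.read_camera("top");cv2.imwrite("pics/t4.png",t)
E
```

```text
time: 24.8
eef_pos: [0.4767, -0.3427, 0.0825]
tcp_rot: [0.992, 0.125, 0.0, 0.002]
contact_force: [0.8, -5.4, -0.5]
opening: 0.18
finger_force: 45.3
time: 25.4
eef_pos: [0.4764, -0.3417, 0.0821]
tcp_rot: [0.992, 0.124, -0.0, 0.001]
contact_force: [-0.1, -0.3, -0.1]
opening: 0.701
finger_force: 0.0
time: 26.1
eef_pos: [0.4763, -0.3415, 0.2221]
tcp_rot: [0.992, 0.124, 0.0, 0.001]
contact_force: [-0.3, 0.5, 0.1]
opening: 0.699
finger_force: 0.0
bar 1423 ((0.47743414306640625, -0.34229888916015627), (63.77519989013672, 15.866929054260254), 15.914491653442383)
```

View pics/t4.png

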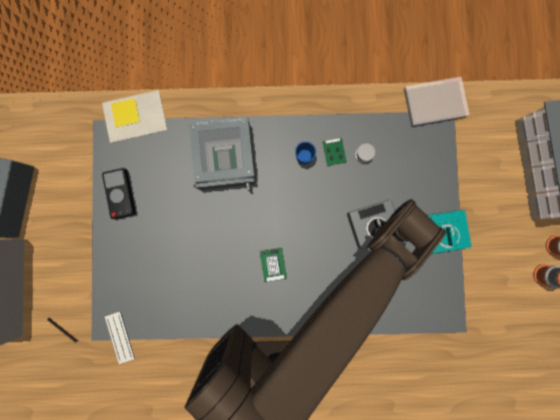

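The top view shows the chamber shut with the board inside at (224,158) and the bystanders where they were. The knob bar is back at 15.9°, its rest angle, and the arm is clear.

```bash
python3 -c "
from plant import ctrl;print(ctrl.sign_off())"
```

```text
the job is handed in; nothing more can be done
None
```

The job is handed in at about 26 s of the 72 s allowed: the board is in the home tray, the door is shut on its catch, and the start knob was turned to its stop, held and is back at rest; sign-off returned no verdict.

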